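Set up the panel jig and hold its spring jaw open

ROBOT

A 6-joint arm with a two-finger parallel gripper is mounted at the origin on the work surface. World frame = base frame: x ahead of the robot, y to its left, z up, the work surface at z = 0. Lengths are in m, angles in rad, forces in N, time in s.
With the tool pointing down it reaches from about 0.225 to 0.875 m from the base axis. Payload 3.4 kg.
Tool frame: the origin (TCP) lies midway between the tips of the shut fingers; the grasp point (between the pads) lies 19 mm behind it; z points along the fingers, y is the line along which they close (so a half turn about z gives the same grasp; the last joint's range is limited). The gripper opens to 85 mm and grips with 20 to 120 N. Pads are 22 mm wide; open, the fingers measure 114 mm over their backs; the gripper's body (76 mm by 85 mm) begins 54 mm behind the grasp point. The pads swing forward as they close: fully open they stand 13 mm farther back than shut.
Start: joints at [1.081, 0.276, 1.505, -0, 1.361, -0.121], TCP at [0.207, 0.536, 0.231] pointing down, gripper open.
Joint ranges: [-2.89, 2.89], [-0.75, 2.08], [0.22, 2.7], [-1.18, 4.32], [0.11, 2.71], [-2.7, 2.7]. Speed limits (rad/s): [2.57, 2.57, 3.14, 3.14, 3.14, 3.14].

INTERFACE

Orientations are given as a unit quaternion [x, y, z, w].
In Python, from plant import monitor, eyes, sign_off, spotter gives the robot as it stands. The module is installed in compiled form; this text tells all that it offers.
- The arm moves only by the tool play_rows, never from a script. Its argument "series" is a list of rows, each a list of 4 numbers: the shift along the world's x, y, z in mm, then the turn about the world's z in degrees. A call has 1 to 5 rows; each row shifts and turns the commanded pose from where the row before left it; what a row does not reach is not made up. A row lasts 1/10 s, in which the tool goes at most 50 mm and 8.59 degrees, less where a joint would pass 70% of its speed; a pose out of reach is approached as far as the arm can. A call is refused whole if a number of a shift passes 50 or a number of a turn 8.59, either way. A call with a gripper value outside its range is refused whole. "hand" is the finger opening in mm, from 0 to 85.4, set as the call begins (left out, the last holds). The fingers move at their own pace and stop on an object; "force" is the grip in N (left out, the last holds). Time passes only in rows, so rows that do not move let the fingers close. It gives the time, the measured TCP pose, the force, the opening and the grip force at its end, in the units of the state.
- monitor.observe(): the state, without advancing time (a new reading comes with each control period).
- eyes.read_camera(name): name is "scene" or "top" or "wrist"; returns a dict with "frame" (384x512x3 uint8, red, green, blue), "range_z" (384x512 float32, m along the optical axis (not along the pixel's ray), 0 where there is no reading), "camera_matrix" (3x3 intrinsics, pixels), "rvec" (rotation vector, rad) and "tvec" (3), from world to camera coordinates, as OpenCV has them. Camera axes: x right, y down, z forward; pixel columns grow to the right and rows downward; lengths in m; the calibration is good to about 2 mm. A picture is of the moment at which its call begins.
- sign_off(): hands the job in; it is judged then, once.
Trained networks look in a picture, given as the dict that the camera call returned (one of the last four; its "shot" number tells which), for a name from the list of things; names that differ only in an ending like _2 or _b are one class to them, and where a whole thing is asked for, a point or a joint stands for the part that bears it (a point fixed in the world has none). Each returns a list of dicts, best first, with "confidence" (0 to 1); they miss things now and then, are a little off and sometimes report something else, mostly with a low value. They report only what shows in the picture. A call takes as long as a camera call. They do not tell look-alikes from the thing itself.
- spotter.regions_of(picture, target): "region" (384x512 bool, what is visible of it) and "bbox" ([centre column, centre row, width, height] in pixels, round what is visible of it).
- spotter.spot_point(picture, target): "uv" ([column, row] in pixels: a listed point, or the origin of a listed thing).
The state is a dict: "t": time; "joint_pos": joint angles; "joint_velocities": joint speeds; "joint_efforts": joint torques, N m; "ee_pos": TCP position; "eef_rot": TCP orientation; "contact_force": force on the tool from outside, world axes, zero at the start; "ft_torque": the same for the moment, N m; "opening": finger opening in m; "grasp_force": force on a finger pad.
Only numpy, scipy, OpenCV 4.12 (cv2) and the standard library are available. Lean on these libraries where they do the work, as an engineer would, in place of code of your own. Each camera call takes 0.05 s, during which the arm holds its last target. There are 200 camera calls.

TASK

Find out which of the two aluminium sleeves fits the locating pin of the plywood panel jig: leave that one on the pin, pushed fully down, and put the one that does not fit in the red tray. Then pull the jig's spring jaw open by its blue grip until its red pointer is in line with the red mark, and finish while still holding it there, so that a colleague can load a panel. Leave the other things on the bench where they are.

Things in the scene. Friction and masses are not known exactly. Their poses are not given: they have to be found in the camera images.
- jig: plywood base plate of the panel jig, fixed to the bench, 200 mm (its x) by 305 mm (its y: from 135 mm on the -y side to 170 mm on the +y side of its origin), 15 mm thick; origin at bench height, z up. Its y is the slide direction: the jaw opens towards +y. Along its -y edge runs an aluminium fence, 180 mm long, whose top is 45 mm above the bench
- pin_foot (a point): foot of the jig's upright steel locating pin, on the pin's axis at the top of the plate (15 mm above the bench); the pin is 16 mm in diameter, stands 36 mm above this point and its top 4 mm taper to 12 mm. When a sleeve is fully down it stands on the plate, its centre 20 mm above this point
- sleeve_1_mid (a point): first aluminium sleeve (a plain thick tube), 40 mm outside diameter, 40 mm long, about 60 g, starting upright on the bench. This point is its centre, half-way up its axis (20 mm above its lower end); z is its axis. One sleeve has a 19 mm bore and slides freely over the pin; the other has a 13 mm bore and sticks on top of the pin. Which is which is not told: look into the bores, or try them on the pin
- sleeve_2_mid (a point): second aluminium sleeve (a plain thick tube), 40 mm outside diameter, 40 mm long, about 60 g, starting upright on the bench. This point is its centre, half-way up its axis (20 mm above its lower end); z is its axis. One sleeve has a 19 mm bore and slides freely over the pin; the other has a 13 mm bore and sticks on top of the pin. Which is which is not told: look into the bores, or try them on the pin
- tray: open red plastic tray fixed to the bench, 160 x 160 mm outside, 35 mm high, walls and floor 4 to 5 mm; origin under its centre at bench height
- jaw (a joint): opening of the spring jaw along the jig's +y, in m: 0 is shut against its stop (where the spring always returns it), 0.095 fully open. The spring pulls back with about 3 N when shut and 90 N more per metre of opening (about 10 N at 75 mm). The jaw is an aluminium bar 130 mm long across the slide, its top 41 mm above the bench
- grip_mid (a point): middle of the blue upright grip on the jaw's slide, 62 mm above the bench. The grip is 22 mm thick along the jig's y, 46 mm wide along the jig's x, and rises from 29 to 85 mm above the bench with free room above; it is 55 mm from the jaw bar (centre to the bar's near face). The grip moves with the jaw
- pointer (a point): tip of the thin red pointer that sticks out of the slide towards the jig's +x, level with the middle of the grip along the jig's y; it moves with the jaw
- mark: red mark, a bar 26 x 4 x 8 mm standing on the jig's plate across the slide direction, just beyond the pointer's tip; origin under its centre, axes as the jig's; it lies 45 to 75 mm of opening away from the shut pointer and does not move
- panel_1: plywood panel 140 x 140 x 12 mm with burnt lines, lying flat; origin under its centre; to be left alone
- panel_2: another such plywood panel; to be left alone
- driver: screwdriver lying on the bench; to be left alone
- phone: black phone 75 x 155 x 9 mm lying flat; to be left alone
- knife: steel knife handle 150 x 26 x 18 mm lying flat; to be left alone
There are look-alikes about, which are no part of the job. What is shaped like the part that bears sleeve_1_mid but pink or purple is not meant. Leave any yellow look-alike of the part that bears sleeve_2_mid alone.

How it is judged:
On the way, in this order (a step that is already met when the one before it is completed fails the run):
1. the fitting sleeve stands fully down on the pin and the other lies in the tray, both let go, with the jaw still shut (((horizontal distance between sleeve_1_mid and pin_foot below 0.004 m and z of sleeve_1_mid in the frame of pin_foot between 0.016 and 0.0235 m and angle between sleeve_1_mid's own z axis and vertical below 0.12 rad and x of sleeve_2_mid in the frame of tray between -0.07 and 0.07 m and y of sleeve_2_mid in the frame of tray between -0.07 and 0.07 m and z of sleeve_2_mid in the frame of tray between 0.008 and 0.036 m) or (horizontal distance between sleeve_2_mid and pin_foot below 0.004 m and z of sleeve_2_mid in the frame of pin_foot between 0.016 and 0.0235 m and angle between sleeve_2_mid's own z axis and vertical below 0.12 rad and x of sleeve_1_mid in the frame of tray between -0.07 and 0.07 m and y of sleeve_1_mid in the frame of tray between -0.07 and 0.07 m and z of sleeve_1_mid in the frame of tray between 0.008 and 0.036 m)) and contact force between each of sleeve_1, sleeve_2 and the fingers below 0.1 N and linear speed of each of sleeve_1, sleeve_2 below 0.03 m/s and value of joint jaw below 0.01 m), for 0.2 s.
2. the jaw is pulled until the pointer is in line with the mark (y of pointer in the frame of mark between -0.005 and 0.005 m), for 0.2 s.
At the end, for the whole second after the job is handed in: the robot's fingers hold the jaw (more than 2 N) still, with the pointer within 5 mm of the mark along the slide direction; the fitting sleeve is on the pin and fully down (within 3.5 mm), let go; the other sleeve is at rest in the red tray, let go (all of step 2 and velocity of joint jaw between -0.01 and 0.01 m/s and contact force between jaw and the fingers above 2 N and ((horizontal distance between sleeve_1_mid and pin_foot below 0.004 m and z of sleeve_1_mid in the frame of pin_foot between 0.016 and 0.0235 m and angle between sleeve_1_mid's own z axis and vertical below 0.12 rad and x of sleeve_2_mid in the frame of tray between -0.07 and 0.07 m and y of sleeve_2_mid in the frame of tray between -0.07 and 0.07 m and z of sleeve_2_mid in the frame of tray between 0.008 and 0.036 m) or (horizontal distance between sleeve_2_mid and pin_foot below 0.004 m and z of sleeve_2_mid in the frame of pin_foot between 0.016 and 0.0235 m and angle between sleeve_2_mid's own z axis and vertical below 0.12 rad and x of sleeve_1_mid in the frame of tray between -0.07 and 0.07 m and y of sleeve_1_mid in the frame of tray between -0.07 and 0.07 m and z of sleeve_1_mid in the frame of tray between 0.008 and 0.036 m)) and contact force between each of sleeve_1, sleeve_2 and the fingers below 0.1 N and linear speed of each of sleeve_1, sleeve_2 below 0.03 m/s); the arm keeps its last pose, push and grip.
It fails at once if another thing on the bench is pushed more than 30 mm (distance of any of panel_1, panel_2, driver, phone, knife from where it was at the start of the episode above 0.03 m).
It also fails if it takes over 72 s, if anything falls off the work surface, if the arm or the gripper's body presses on something with over 40 N, if the wrist force passes 120 N, or if a joint passes its speed limit or range.

## Working session

There is one attempt and no reset: what is moved stays moved. The work goes in short steps, Python scripts to look and compute and a tool call to move; the robot and the scene stay as the last step left them, time stands still between calls to the robot, and variables do not carry over. Pictures are saved under pics/ and viewed, at most 10 in all, crops included, and the job is handed in when it is done.

Besides the shell and the picture viewer there is one more tool, called after ">>>" by a JSON object that holds its "method" and its "body", one argument or row to a line. play_rows: Moves the arm, as the interface text tells. Its arguments: {"type":"object","properties":{"series":{"type":"array"},"hand":{"type":"number"},"force":{"type":"number"}},"required":["series"]}

```bash
mkdir -p pics; cat > h.py <<'E'
import numpy as np, cv2
from plant import monitor, eyes, sign_off, spotter
def cam(n):
    p=eyes.read_camera(n); return p
def save(p,f,crop=None,s=1):
    im=p["frame"][:,:,::-1]
    if crop: im=im[crop[1]:crop[3],crop[0]:crop[2]]
    cv2.imwrite("pics/"+f,cv2.resize(im,None,fx=s,fy=s,interpolation=cv2.INTER_CUBIC))
def pose(p):
    R=cv2.Rodrigues(np.array(p["rvec"],float))[0]; return R,np.array(p["tvec"],float).ravel()
def ray(p,uv):
    R,t=pose(p); d=np.linalg.inv(np.array(p["camera_matrix"]))@np.array([uv[0],uv[1],1.]); return -R.T@t,R.T@d
def at_z(p,uv,z):
    c,d=ray(p,uv); return c+d*(z-c[2])/d[2]
def world(p):
    "point cloud HxWx3"
    R,t=pose(p); K=np.array(p["camera_matrix"]); z=p["range_z"].astype(float)
    v,u=np.mgrid[:z.shape[0],:z.shape[1]]
    X=np.stack([(u-K[0,2])/K[0,0]*z,(v-K[1,2])/K[1,1]*z,z],-1)
    W=(X-t)@R; W[z<=0]=np.nan; return W
def tri(p,uv,q,wv):
    a,d=ray(p,uv); b,e=ray(q,wv); s=np.linalg.lstsq(np.stack([d,-e],1),b-a,rcond=None)[0]
    P,Q=a+s[0]*d,b+s[1]*e; return (P+Q)/2,np.linalg.norm(P-Q)
E
cat > a.py <<'E'
from h import *
np.set_printoptions(precision=4,suppress=True)
P={n:cam(n) for n in("scene","top")}
for n,p in P.items():
    save(p,n+"0.png",s=1.5); print(n,ray(p,(256,192)))
    W=world(p)
    for t in["jig","pin_foot","sleeve_1_mid","tray","grip_mid","pointer","mark","phone","knife","driver","panel_1"]:
        for r in spotter.spot_point(p,t)[:4]:
            u,v=r["uv"]; w=W[min(max(int(v),0),383),min(max(int(u),0),511)]
            print(n,t,round(r["confidence"],2),np.round(r["uv"],1),"surf",w)
E
python3 a.py
```

```text
scene (array([1.2354, 0.0713, 1.    ]), array([-0.5466, -0.053 , -0.8358]))
scene jig 0.75 [299.1 177.2] surf [0.5406 0.1288 0.0412]
scene jig 0.51 [420.6 224.3] surf [ 0.6291  0.4818 -0.0021]
scene jig 0.49 [120.3 164.5] surf [ 0.5335 -0.42    0.0026]
scene pin_foot 0.98 [274.5 184.5] surf [0.5669 0.0586 0.0302]
scene sleeve_1_mid 0.73 [167.2 206.1] surf [ 0.6861 -0.2284  0.0421]
scene sleeve_1_mid 0.66 [184.  184.4] surf [ 0.6055 -0.1985  0.0387]
scene sleeve_1_mid 0.61 [218.4 183.7] surf [ 0.5915 -0.1016  0.0413]
scene tray 0.94 [119.3 165. ] surf [ 0.5366 -0.4226  0.0011]
scene grip_mid 0.73 [322.4 162.8] surf [0.5092 0.1886 0.082 ]
scene pointer 0.59 [319.5 192.1] surf [0.5676 0.1917 0.0145]
scene phone 0.91 [357.4 249.5] surf [0.7347 0.3005 0.0075]
scene knife 0.93 [399.2 173.5] surf [0.4642 0.4316 0.0095]
scene driver 0.73 [419.3 225.2] surf [0.6349 0.4772 0.0014]
scene driver 0.55 [271.4 255.7] surf [0.7831 0.0718 0.0118]
scene panel_1 0.88 [205.4 253. ] surf [ 0.7976 -0.1039  0.0081]
scene panel_1 0.56 [269.9 256.2] surf [0.7865 0.0668 0.0114]
top (array([0.4082, 0.0066, 1.1499]), array([ 0.2051, -0.0053, -0.9788]))
top jig 0.7 [218.1 235.1] surf [0.5062 0.1191 0.0137]
top pin_foot 0.55 [236.5 219.3] surf [0.5528 0.0615 0.0506]
top sleeve_1_mid 0.65 [289.6 214.3] surf [ 0.5723 -0.1036  0.0367]
top sleeve_1_mid 0.57 [318.6 211.1] surf [ 0.5828 -0.1947  0.0373]
top sleeve_1_mid 0.56 [328.9 184.5] surf [ 0.67   -0.2284  0.0383]
top tray 0.77 [388.2 229.1] surf [ 0.5325 -0.4249  0.0022]
top grip_mid 0.57 [192.7 227.7] surf [0.5229 0.19   0.0845]
top pointer 0.73 [193.4 212.4] surf [0.5782 0.2007 0.0166]
top phone 0.72 [166.4 165.9] surf [0.7336 0.2969 0.0122]
top knife 0.84 [115.4 252.6] surf [0.4494 0.4372 0.0179]
top driver 0.77 [110.4 200. ] surf [0.6132 0.4663 0.0206]
top panel_1 0.84 [228.8 155.2] surf [0.7705 0.0944 0.0121]
top panel_1 0.65 [285.2 153. ] surf [ 0.7803 -0.0943  0.0107]
```

View pics/scene0.png

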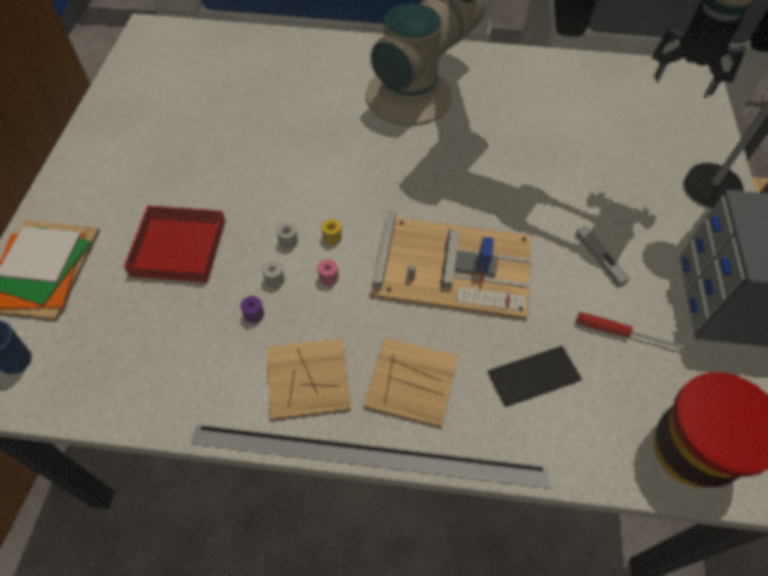

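View pics/top0.png

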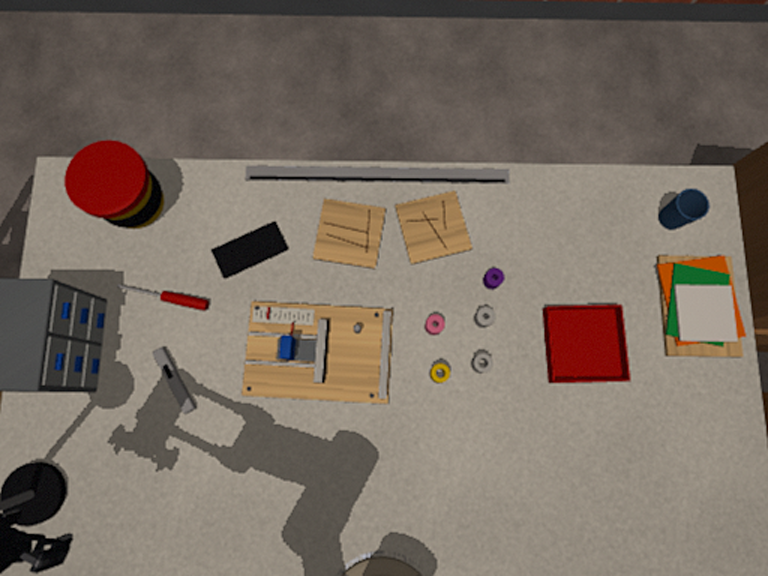

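Scene: grey sleeves at (286,237) and (272,273) in the x1.5 view; top: (485,316) and (482,362). The pink, purple and yellow ones are decoys. The tray is at (586,343) and the jig pin at (358,327) in top. The jaw opens towards the left, roughly world +y. I'll move over the sleeves.

>>> {"method": "play_rows", "body": {
  "series": [
    [20,-45,10,0],
    [20,-45,10,0],
    [20,-45,0,0],
    [20,-45,0,0],
    [20,-45,0,0]
  ],
  "hand": 85,
  "force": 40
}}

```text
t: 1.7
ee_pos: [0.3075, 0.3101, 0.2515]
eef_rot: [0.183, 0.983, 0.0, 0.0]
contact_force: [1.4, 0.2, 0.3]
opening: 0.0851
grasp_force: 0.0
```

>>> {"method": "play_rows", "body": {
  "series": [
    [20,-45,0,0],
    [20,-45,0,0],
    [20,-45,0,0],
    [20,-45,0,0],
    [20,-45,0,0]
  ]
}}

```text
t: 2.2
ee_pos: [0.4076, 0.0849, 0.2516]
eef_rot: [0.183, 0.983, 0.0, 0.001]
contact_force: [1.3, 1.1, 0.8]
opening: 0.085
grasp_force: 0.0
```

>>> {"method": "play_rows", "body": {
  "series": [
    [20,-45,0,0],
    [20,-45,0,0],
    [20,-45,0,0],
    [20,-45,0,0],
    [20,-45,0,0]
  ]
}}

```text
t: 2.7
ee_pos: [0.5076, -0.1403, 0.2514]
eef_rot: [0.184, 0.983, 0.0, 0.0]
contact_force: [0.7, 0.4, 1.1]
opening: 0.0851
grasp_force: 0.0
```

```bash
cat > b.py <<'E'
from h import *
np.set_printoptions(precision=4,suppress=True)
from scipy.spatial.transform import Rotation as Ro
s=monitor.observe(); print(s["t"],s["ee_pos"],Ro.from_quat(s["eef_rot"]).as_matrix())
p=cam("wrist"); save(p,"w1.png",s=1.5); print("cam",ray(p,(256,192)))
W=world(p)
for t in["pin_foot","sleeve_1_mid","tray"]:
    for r in spotter.spot_point(p,t)[:6]: print(t,round(r["confidence"],2),np.round(r["uv"],1),at_z(p,r["uv"],.02))
for r in spotter.regions_of(p,"sleeve_1_mid")[:6]:
    m=r["region"]; w=W[m]; w=w[(w[:,2]>.036)&(w[:,2]<.046)]
    print(r["confidence"],r["bbox"],p["frame"][m].mean(0),len(w),np.median(w[:,2]) if len(w) else 0)
    if len(w)>20:
        c,d,_=cv2.minAreaRect((w[:,:2]*1000).astype(np.float32)); print(c,d)
E
python3 b.py
```

```text
2.7 [ 0.5076 -0.1403  0.2514] [[-0.9325  0.3611  0.0007]
 [ 0.3611  0.9325  0.0002]
 [-0.0006  0.0004 -1.    ]]
cam (array([ 0.4359, -0.1131,  0.3938]), array([ 0.2991, -0.1072, -0.9483]))
pin_foot 0.59 [426.3 132.3] [0.557  0.0544 0.02  ]
sleeve_1_mid 0.66 [301.4 191. ] [ 0.5727 -0.1031  0.02  ]
tray 0.65 [ 63.2 242.5] [ 0.5281 -0.4116  0.02  ]
0.83 [222.1, 229.7, 29.1, 39.6] [112.248  107.8786 101.1645] 698 0.039587454412428516
(585.7376098632812, -211.530517578125) (38.94092559814453, 38.92069625854492)
0.68 [232.2, 288.6, 31.3, 43.9] [73.7148 55.8612 78.4051] 589 0.03954505632539826
(670.484619140625, -233.15371704101562) (37.744606018066406, 39.75974655151367)
0.65 [301.5, 188.2, 34.4, 41.2] [146.1607  92.0817 101.2893] 759 0.03970122648721433
(567.9008178710938, -105.38307189941406) (38.89813995361328, 37.31495666503906)
```

View pics/w1.png

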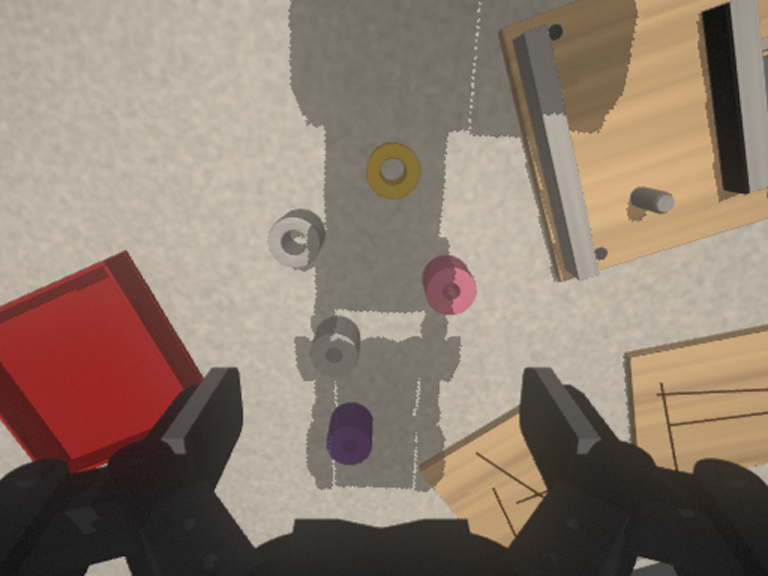

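The wrist view shows that the near grey sleeve (295,240) has the wide bore, about 27 of 55 px. The far grey one (334,353) has the narrow bore, about 17 of 50 px. So the near sleeve should fit and the far one goes to the tray. I'll measure both precisely, plus the jig.

```bash
cat > c.py <<'E'
from h import *
import sys
np.set_printoptions(precision=4,suppress=True)
def blobs(p,lo,hi,mn=15,mx=6000):
    W=world(p); m=((W[...,2]>lo)&(W[...,2]<hi)).astype(np.uint8)
    n,l,st,_=cv2.connectedComponentsWithStats(m,connectivity=4)
    for i in range(1,n):
        if not mn<st[i,4]<mx: continue
        k=l==i; w=W[k]
        c,r=cv2.minEnclosingCircle((w[:,:2]*1000).astype(np.float32)); R=cv2.minAreaRect((w[:,:2]*1000).astype(np.float32))
        print(st[i,4],"circ",np.round(c,1),round(r,1),"rect",np.round(R[0],1),np.round(R[1],1),round(R[2],1),"z",round(np.median(w[:,2])*1e3,1),"rgb",np.round(p["frame"][k].mean(0)), "px",st[i,:4])
if __name__=="__main__":
    for n in("wrist","top"):
        p=cam(n); print(n)
        blobs(p,.036,.047); print(" high"); blobs(p,.048,.06); blobs(p,.075,.095)
E
python3 c.py
```

```text
wrist
3055 circ [509.5 128.5] 65.3 rect [509.8 130.2] [ 23.5 129.7] 87.4 z 40.7 rgb [125. 119. 112.] px [477   0  35 131]
3017 circ [503.9  -0.7] 90.2 rect [503.9  -1. ] [ 16.9 179.8] 87.5 z 44.6 rgb [140. 134. 126.] px [345  18  53 171]
819 circ [ 467.2 -115.8] 19.8 rect [ 467.3 -116.1] [38.1 38.3] 68.7 z 39.7 rgb [129. 109.  54.] px [242  98  36  37]
81 circ [555.9  56. ] 7.8 rect [553.6  53.1] [ 7.6 15.6] 51.3 z 42.1 rgb [96. 89. 81.] px [427 129  14  14]
746 circ [ 489.  -203.8] 20.0 rect [ 489.  -203.5] [38.5 38.8] 67.1 z 39.5 rgb [156. 150. 141.] px [177 146  35  35]
785 circ [ 568.2 -106. ] 19.9 rect [ 568.1 -106. ] [38.4 39. ] 24.3 z 39.7 rgb [157.  97. 107.] px [282 179  34  33]
705 circ [ 585.7 -211.9] 19.9 rect [ 585.6 -212. ] [37.9 38.7] 67.9 z 39.6 rgb [115. 111. 104.] px [205 223  32  30]
593 circ [ 669.8 -233.2] 20.0 rect [ 669.7 -233.1] [38.9 38.8] 44.0 z 39.6 rgb [78. 57. 84.] px [216 285  31  27]
 high
148 circ [555.8  56.2] 7.4 rect [555.9  56.3] [13.7 14.1] 48.4 z 50.5 rgb [138. 131. 124.] px [433 130  15  14]
top
40 circ [ 824.5 -654.1] 24.1 rect [ 828.5 -661.6] 
[... 1699 characters left out ...]
9 rgb [23. 19.  6.] px [ 70 115  34  34]
199 circ [ 817.6 -641.2] 35.9 rect [ 816.9 -640.8] [67.1 68.9] 27.9 z 86.2 rgb [38. 52. 67.] px [449 126  24  22]
37 circ [599.4 596.5] 15.7 rect [599.6 594.8] [31.4  5.5] 6.1 z 85.6 rgb [56. 55. 54.] px [ 56 195   5  11]
80 circ [519.5 594.3] 32.9 rect [519.5 596.4] [65.8  8.4] 0.4 z 84.4 rgb [56. 56. 54.] px [ 52 216   7  23]
120 circ [509.8 193.1] 23.6 rect [509.9 194.7] [22.3 44.4] 87.8 z 84.4 rgb [ 17.  52. 112.] px [187 224   9  16]
57 circ [439.  594.1] 21.7 rect [439.2 595.1] [ 8.9 42.9] 76.8 z 85.1 rgb [60. 59. 57.] px [ 47 247   9  15]
39 circ [211.9 700.4] 8.0 rect [213.1 697.7] [15.9  8.7] 22.2 z 85.5 rgb [45. 44. 43.] px [  1 333   9   7]
```

>>> {"method": "play_rows", "body": {
  "series": [
    [15,-14,0,-8],
    [15,-14,0,-8],
    [16,-14,0,-8],
    [16,-15,0,-8],
    [16,-15,0,-8]
  ],
  "hand": 62
}}

```text
t: 3.55
ee_pos: [0.5855, -0.2087, 0.2518]
eef_rot: [0.51, 0.86, 0.0, 0.0]
contact_force: [1.0, -0.3, -0.0]
opening: 0.0618
grasp_force: 0.0
```

>>> {"method": "play_rows", "body": {
  "series": [
    [0,0,0,-8],
    [0,0,0,-8],
    [0,0,0,-8],
    [0,0,0,-7.3],
    [0,0,0,0]
  ]
}}

```text
t: 4.05
ee_pos: [0.5849, -0.2085, 0.2517]
eef_rot: [0.721, 0.693, 0.0, 0.0]
contact_force: [0.1, -0.3, -0.3]
opening: 0.0616
grasp_force: 0.0
```

```bash
cat > d.py <<'E'
from c import *
from scipy.spatial.transform import Rotation as Ro
s=monitor.observe(); print(s["t"],s["ee_pos"],Ro.from_quat(s["eef_rot"]).as_matrix()[:,1],s["joint_pos"],s["opening"])
p=cam("wrist"); blobs(p,.036,.047);print("high");blobs(p,.048,.06)
W=world(p); f=p["frame"].astype(int); m=(f[...,0]>1.8*f[...,1])&(f[...,0]>1.8*f[...,2])&(W[...,2]>.028)&(W[...,2]<.04)
if m.sum()>50: print("tray rim",cv2.minAreaRect((W[m][:,:2]*1000).astype(np.float32)))
E
python3 d.py
```

```text
4.05 [ 0.5849 -0.2085  0.2517] [ 0.9992 -0.0401  0.0004] [-0.4545  0.3356  1.3668  0.0002  1.4388 -0.4144] 0.06164788521047776
1106 circ [ 568.8 -105.7] 19.8 rect [ 568.5 -106. ] [38.4 38.3] 87.7 z 39.7 rgb [216. 134. 151.] px [215  39  38  41]
944 circ [ 467.6 -115.3] 20.0 rect [ 467.7 -115.6] [38.9 39.1] 23.7 z 39.6 rgb [136. 115.  57.] px [118  53  40  41]
761 circ [ 489.3 -203.7] 19.9 rect [ 489.3 -203.3] [39.  38.7] 10.5 z 39.5 rgb [154. 148. 139.] px [151 138  36  35]
849 circ [ 586.3 -211.6] 19.9 rect [ 586.  -211.4] [38.9 38.6] 46.8 z 39.6 rgb [120. 116. 109.] px [237 142  36  35]
826 circ [ 670.4 -232.8] 20.0 rect [ 670.5 -232.7] [38.1 39. ] 86.4 z 39.6 rgb [ 93.  62. 104.] px [312 158  35  33]
high
tray rim ((587.6698608398438, -384.03985595703125), (86.31652069091797, 175.6697540283203), 41.02536392211914)
```

>>> {"method": "play_rows", "body": {
  "series": [
    [1,-3,-45,0],
    [0,0,-45,0],
    [0,0,-45,0],
    [0,0,-45,0],
    [0,0,-35,0]
  ]
}}

```text
t: 4.6
ee_pos: [0.585, -0.2118, 0.034]
eef_rot: [0.721, 0.693, -0.0, -0.001]
contact_force: [-0.0, 1.0, 0.0]
opening: 0.062
grasp_force: 0.0
```

>>> {"method": "play_rows", "body": {
  "series": [
    [0,0,-18,0],
    [0,0,-10,0],
    [0,0,0,0]
  ]
}}

```text
t: 4.9
ee_pos: [0.5855, -0.2124, 0.0073]
eef_rot: [0.721, 0.693, -0.0, -0.001]
contact_force: [-0.6, -0.4, 0.2]
opening: 0.0619
grasp_force: 0.0
```

>>> {"method": "play_rows", "body": {
  "series": [
    [0,0,0,0],
    [0,0,0,0],
    [0,0,0,0],
    [0,0,0,0],
    [0,0,0,0]
  ],
  "hand": 30
}}

```text
t: 5.4
ee_pos: [0.5874, -0.2137, 0.0101]
eef_rot: [0.722, 0.692, 0.001, 0.002]
contact_force: [0.8, 0.0, 6.5]
opening: 0.0391
grasp_force: 40.8
```

>>> {"method": "play_rows", "body": {
  "series": [
    [0,0,20,0],
    [0,0,45,0],
    [0,0,45,0],
    [0,0,0,0]
  ]
}}

```text
t: 5.8
ee_pos: [0.5903, -0.2153, 0.1255]
eef_rot: [0.722, 0.692, 0.002, 0.007]
contact_force: [0.9, 0.2, -0.2]
opening: 0.0392
grasp_force: 40.5
```

>>> {"method": "play_rows", "body": {
  "series": [
    [-11,-41,0,0],
    [-11,-41,0,0],
    [-12,-42,0,0],
    [-11,-42,0,0],
    [-11,-42,0,0]
  ]
}}

```text
t: 6.3
ee_pos: [0.5291, -0.4225, 0.1178]
eef_rot: [0.722, 0.692, 0.0, -0.0]
contact_force: [0.7, -0.1, 0.0]
opening: 0.0388
grasp_force: 40.5
```

>>> {"method": "play_rows", "body": {
  "series": [
    [0,0,-40,0],
    [0,0,-40,0],
    [0,0,-18,0],
    [0,0,-6,0],
    [0,0,0,0]
  ]
}}

```text
t: 6.8
ee_pos: [0.5291, -0.4206, 0.0139]
eef_rot: [0.722, 0.692, -0.0, -0.001]
contact_force: [0.5, -0.4, -0.9]
opening: 0.0391
grasp_force: 41.0
```

```bash
cat > e.py <<'E'
from c import *
p=cam("top"); f=p["frame"].astype(int); W=world(p)
m=(f[...,0]>1.8*f[...,1])&(f[...,0]>1.8*f[...,2])&(W[...,2]>.025)&(W[...,2]<.045)&(W[...,1]<0)
print("tray rim",cv2.minAreaRect((W[m][:,:2]*1000).astype(np.float32)), monitor.observe()["ee_pos"])
E
python3 e.py
```

```text
tray rim ((531.2290649414062, -423.489501953125), (157.9041290283203, 158.7703094482422), 2.06683087348938) [ 0.5297 -0.421   0.014 ]
```

>>> {"method": "play_rows", "body": {
  "series": [
    [0,0,0,0],
    [0,0,0,0],
    [0,0,0,0],
    [0,0,0,0]
  ],
  "hand": 62
}}

```text
t: 7.25
ee_pos: [0.5302, -0.4212, 0.0143]
eef_rot: [0.722, 0.692, 0.0, 0.0]
contact_force: [0.0, 0.1, -0.1]
opening: 0.062
grasp_force: 0.0
```

>>> {"method": "play_rows", "body": {
  "series": [
    [0,0,30,0],
    [0,0,50,0],
    [0,0,50,0],
    [0,0,50,0],
    [0,0,30,0]
  ]
}}

```text
t: 7.75
ee_pos: [0.5312, -0.4221, 0.2293]
eef_rot: [0.722, 0.692, 0.0, 0.003]
contact_force: [0.2, -0.3, -0.1]
opening: 0.0622
grasp_force: 0.0
```

>>> {"method": "play_rows", "body": {
  "series": [
    [-8,43,0,0],
    [-8,43,0,0],
    [-8,43,0,0],
    [-8,43,0,0],
    [-8,45,0,0]
  ]
}}

```text
t: 8.25
ee_pos: [0.4896, -0.2027, 0.2243]
eef_rot: [0.722, 0.692, 0.0, 0.0]
contact_force: [-0.3, 0.6, -0.0]
opening: 0.0619
grasp_force: 0.0
```

>>> {"method": "play_rows", "body": {
  "series": [
    [0,0,0,0],
    [0,0,0,0]
  ]
}}

```text
t: 8.45
ee_pos: [0.4902, -0.2036, 0.2248]
eef_rot: [0.721, 0.693, -0.0, 0.001]
contact_force: [0.9, -0.8, -0.4]
opening: 0.062
grasp_force: 0.0
```

```bash
python3 d.py; python3 - <<'E'
from c import *
print("top");p=cam("top");blobs(p,.036,.052);save(p,"top1.png",(320,150,470,300),4)
E
```

```text
8.45 [ 0.4902 -0.2036  0.2248] [ 0.9992 -0.0404  0.0013] [-0.5244  0.2123  1.6093 -0.0005  1.3182 -0.4839] 0.06195649153451723
1312 circ [ 568.6 -105.7] 20.0 rect [ 568.5 -105.8] [38.1 38.9] 87.7 z 39.6 rgb [208. 124. 141.] px [311  36  42  44]
1079 circ [ 467.6 -115.3] 19.9 rect [ 467.4 -115.6] [38.9 38.8] 52.4 z 39.6 rgb [146. 124.  60.] px [206  51  41  44]
858 circ [ 489.1 -203.5] 19.9 rect [ 489.5 -203.3] [38.5 38.7] 87.5 z 39.6 rgb [117. 113. 106.] px [234 143  38  37]
979 circ [ 670.1 -232.8] 20.2 rect [ 669.7 -233. ] [38.9 39.3] 28.8 z 39.5 rgb [78. 56. 86.] px [404 163  39  37]
737 circ [ 530.5 -418.7] 20.2 rect [ 530.3 -418.6] [38.5 39.4] 49.7 z 43.3 rgb [157. 147. 138.] px [277 314  32  31]
high
tray rim ((507.64007568359375, -395.5820617675781), (110.72804260253906, 103.06999206542969), 1.815523624420166)
top
113 circ [823.2 537.1] 65.6 rect [809.7 518.1] [ 46.5 131.3] 54.7 z 43.6 rgb [25. 20. 12.] px [ 77 120  31  32]
56 circ [ 824.1 -651.2] 25.3 rect [ 829.2 -659.4] [50.6 19.2] 31.3 z 44.7 rgb [24. 37. 52.] px [453 132  12  14]
43 circ [ 808.1 -629.7] 26.7 rect [ 802.4 
[... 500 characters left out ...]
 108.] px [284 210  13  13]
291 circ [507.8 127.6] 65.0 rect [507.7 129. ] [ 21.6 129.7] 87.3 z 41.1 rgb [124. 118. 110.] px [209 213  10  43]
17 circ [553.2  55.3] 6.8 rect [553.   54.6] [11.6 12.4] 27.4 z 49.8 rgb [101.  96.  93.] px [236 217   5   5]
124 circ [466.4 597. ] 46.9 rect [466.1 590.6] [15.6 93.8] 86.8 z 42.4 rgb [40. 46. 57.] px [ 56 230  11  32]
103 circ [ 487.1 -205. ] 19.6 rect [ 486.1 -204.7] [36.8 37.7] 1.5 z 40.0 rgb [88. 83. 78.] px [316 236  13  13]
94 circ [ 465.  -116.7] 19.6 rect [ 463.8 -117.8] [37.  36.8] 89.0 z 39.7 rgb [114.  91.  11.] px [288 243  13  13]
26 circ [216.6 695.9] 7.6 rect [217.6 694.1] [14.4 10.5] 19.1 z 44.5 rgb [46. 44. 43.] px [ 13 329   7   6]
```

>>> {"method": "play_rows", "body": {
  "series": [
    [-1,0,-45,0],
    [0,0,-45,0],
    [0,0,-45,0],
    [0,0,-40,0],
    [0,0,-25,0]
  ]
}}

```text
t: 9.05
ee_pos: [0.4878, -0.2051, 0.0209]
eef_rot: [0.723, 0.691, -0.001, -0.002]
contact_force: [0.1, -1.0, -0.3]
opening: 0.0621
grasp_force: 0.0
```

>>> {"method": "play_rows", "body": {
  "series": [
    [0,0,-14,0],
    [0,0,-2,0],
    [0,0,0,0]
  ]
}}

```text
t: 9.35
ee_pos: [0.4894, -0.2054, 0.0078]
eef_rot: [0.722, 0.691, -0.0, -0.0]
contact_force: [-0.8, 0.9, 1.2]
opening: 0.0617
grasp_force: 0.0
```

>>> {"method": "play_rows", "body": {
  "series": [
    [0,0,0,0],
    [0,0,0,0],
    [0,0,0,0],
    [0,0,0,0],
    [0,0,0,0]
  ],
  "hand": 30
}}

```text
t: 9.85
ee_pos: [0.4902, -0.205, 0.0095]
eef_rot: [0.722, 0.692, 0.0, 0.002]
contact_force: [-0.4, -2.5, 6.0]
opening: 0.0392
grasp_force: 40.7
```

>>> {"method": "play_rows", "body": {
  "series": [
    [0,0,20,0],
    [0,0,40,0],
    [0,0,40,0],
    [0,0,0,0],
    [0,0,0,0]
  ]
}}

```text
t: 10.35
ee_pos: [0.4893, -0.2041, 0.1091]
eef_rot: [0.722, 0.692, 0.0, 0.001]
contact_force: [0.6, -0.3, -0.4]
opening: 0.039
grasp_force: 40.5
```

>>> {"method": "play_rows", "body": {
  "series": [
    [11,43,5,0],
    [11,43,5,0],
    [11,43,0,0],
    [11,43,0,0],
    [11,43,0,0]
  ]
}}

```text
t: 10.85
ee_pos: [0.5427, 0.0127, 0.1163]
eef_rot: [0.722, 0.692, -0.001, -0.002]
contact_force: [0.5, -0.4, -1.0]
opening: 0.0393
grasp_force: 40.5
```

>>> {"method": "play_rows", "body": {
  "series": [
    [11,25,0,0],
    [0,0,0,0],
    [0,0,0,0]
  ]
}}

```text
t: 11.15
ee_pos: [0.5537, 0.0363, 0.1164]
eef_rot: [0.721, 0.693, -0.002, -0.001]
contact_force: [-0.5, 0.1, -1.1]
opening: 0.0388
grasp_force: 40.5
```

```bash
cat > f.py <<'E'
from c import *
import sys
s=monitor.observe(); print(s["ee_pos"],s["contact_force"])
p=cam("wrist"); save(p,sys.argv[1],s=1.5)
z=s["ee_pos"][2]
print("held");blobs(p,z+.015,z+.05); print("pin");blobs(p,.046,.06); print("base"); blobs(p,.036,.046)
E
python3 f.py w2.png
```

```text
[0.5537 0.0363 0.1164] [-0.4659  0.1321 -1.0758]
held
88 circ [509.6  49.6] 4.4 rect [509.6  49.7] [1.9 8.8] 80.0 z 164.6 rgb [61. 59. 56.] px [107 283  27   6]
110 circ [600.2  45.7] 5.2 rect [600.3  46.2] [ 2.4 10.3] 84.7 z 164.7 rgb [67. 64. 61.] px [373 283  32   8]
pin
408 circ [556.8  57.1] 8.0 rect [556.9  57.3] [15.1 15.3] 42.6 z 50.2 rgb [169. 158. 148.] px [246 159  23  24]
base
63 circ [557.   60.5] 7.1 rect [557.2  62.8] [ 4.6 14.1] 85.4 z 40.9 rgb [129. 115. 104.] px [247 156  21   9]
2746 circ [462.2   2.5] 47.7 rect [462.    1.7] [17.1 94.8] 87.5 z 44.5 rgb [123. 118. 110.] px [ 68 232 130  25]
566 circ [ 568.6 -102.4] 19.5 rect [567.8 -93.5] [38.9 17.8] 5.2 z 39.4 rgb [197. 117. 135.] px [255 330  46  21]
228 circ [ 457.  -112.7] 15.5 rect [ 452.8 -111.9] [30.9  8.8] 78.9 z 39.6 rgb [162. 137.  60.] px [139 346  12  32]
```

View pics/w2.png

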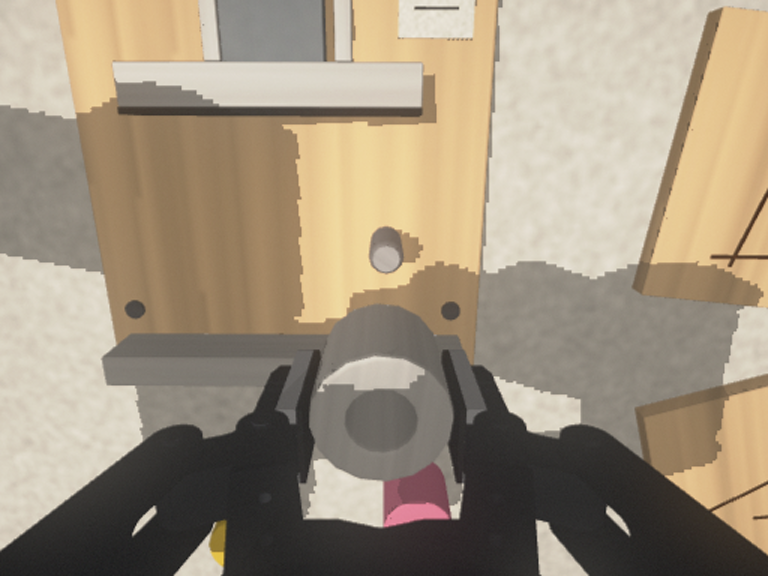

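The wrist view shows the held sleeve at (381,410) with a bore about half its diameter, so it is the 19 mm one. The pin top is at (386,257), ahead and clear.

```bash
cat > g.py <<'E'
from c import *
def held():
    s=monitor.observe(); e=s["ee_pos"]; p=cam("wrist"); W=world(p)
    near=(np.hypot(W[...,0]-e[0],W[...,1]-e[1])<.024)&(W[...,2]>e[2]+.02)&(W[...,2]<e[2]+.05)&(p["frame"].mean(-1)>70)
    z=np.median(W[near][:,2]); m=near&(abs(W[...,2]-z)<.0015)
    c,r=cv2.minEnclosingCircle((W[m][:,:2]*1000).astype(np.float32))
    print("t",s["t"],"tcp",e*1e3,"sleeve top",np.round(c,1),round(r,1),"z",z*1e3,m.sum(), "off",np.round(np.array(c)-e[:2]*1e3,1))
    k=(W[...,2]>.0495)&(W[...,2]<.053)&(np.hypot(W[...,0]-.556,W[...,1]-.057)<.015)
    if k.sum()>20:print("pin top",np.round(cv2.minEnclosingCircle((W[k][:,:2]*1000).astype(np.float32)),1) if 0 else cv2.minEnclosingCircle((W[k][:,:2]*1000).astype(np.float32)),np.median(W[k],0)*1e3)
for _ in range(3): held()
E
python3 g.py
```

```text
t 11.2 tcp [553.6805  35.5759 116.6774] sleeve top [553.7  36.6] 23.5 z 146.59973952849597 4935 off [0.1 1. ]
pin top ((556.8522338867188, 57.393310546875), 6.813169479370117) [556.8443  57.3774  50.6585]
t 11.25 tcp [553.8524  35.0909 117.0382] sleeve top [553.9  36.6] 23.3 z 146.9412323050616 4932 off [0.  1.5]
pin top ((556.9312133789062, 57.60324478149414), 7.053282737731934) [556.863   57.4388  50.6711]
t 11.3 tcp [554.0965  34.8228 117.3517] sleeve top [554.2  36. ] 23.5 z 147.27082492758515 4940 off [0.1 1.1]
pin top ((556.9083862304688, 57.23862075805664), 6.807519912719727) [556.8348  57.4853  50.6047]
```

```bash
cat > g.py <<'E'
from c import *
def held():
    s=monitor.observe(); e=s["ee_pos"]; p=cam("wrist"); W=world(p)
    near=(np.hypot(W[...,0]-e[0],W[...,1]-e[1])<.024)&(W[...,2]>e[2]+.02)&(W[...,2]<e[2]+.05)&(p["frame"].mean(-1)>70)
    z=np.median(W[near][:,2]); m=(near&(abs(W[...,2]-z)<.002)).astype(np.uint8)
    cs,h=cv2.findContours(m,cv2.RETR_CCOMP,cv2.CHAIN_APPROX_NONE)
    hs=[c for c,hh in zip(cs,h[0]) if hh[3]>=0 and len(c)>20]
    c=max(hs,key=cv2.contourArea); q=np.array([at_z(p,u,z)[:2] for u in c[:,0]])*1e3
    b,r=cv2.minEnclosingCircle(q.astype(np.float32)); b=np.array(b)
    o=[c for c,hh in zip(cs,h[0]) if hh[3]<0]; o=max(o,key=cv2.contourArea)
    k=(W[...,2]>.0495)&(W[...,2]<.053)&(np.hypot(W[...,0]-.556,W[...,1]-.057)<.015)
    pt=np.median(W[k],0)[:2]*1e3 if k.sum()>20 else np.array([np.nan]*2)
    print("t",s["t"],"tcp",e*1e3,"bore",b,r,"z",z*1e3,"off",b-e[:2]*1e3,"pin",pt,"pin-bore",pt-b)
if __name__=="__main__":
    for _ in range(4): held()
E
python3 g.py
```

```text
t 11.35 tcp [554.3466  34.7143 117.6588] bore [554.7004  36.7079] 9.74211597442627 z 147.58561656221937 off [0.3539 1.9936] pin [556.6619  57.3869] pin-bore [ 1.9614 20.679 ]
t 11.4 tcp [554.591  34.707 117.921] bore [554.8927  36.7552] 9.723299026489258 z 147.81499647183585 off [0.3017 2.0482] pin [556.8199  57.4095] pin-bore [ 1.9272 20.6542]
t 11.45 tcp [554.7456  34.79   118.09  ] bore [555.1516  36.7393] 9.662229537963867 z 147.98307192954164 off [0.406  1.9493] pin [556.7717  57.367 ] pin-bore [ 1.6201 20.6278]
t 11.5 tcp [554.8424  34.9159 118.1797] bore [555.2899  36.9864] 9.819413185119629 z 148.10905714894005 off [0.4474 2.0705] pin [556.7299  57.3386] pin-bore [ 1.44   20.3521]
```

>>> {"method": "play_rows", "body": {
  "series": [
    [1.5,10,0,0],
    [0,10.4,0,0],
    [0,0,-25,0],
    [0,0,-25,0],
    [0,0,0,0]
  ]
}}

```text
t: 12.05
ee_pos: [0.5538, 0.0573, 0.0655]
eef_rot: [0.722, 0.692, -0.002, -0.003]
contact_force: [-0.8, 0.0, -0.0]
opening: 0.039
grasp_force: 40.6
```

>>> {"method": "play_rows", "body": {
  "series": [
    [0,0,0,0],
    [0,0,0,0],
    [0,0,0,0]
  ]
}}

```text
t: 12.35
ee_pos: [0.5577, 0.0564, 0.0696]
eef_rot: [0.722, 0.692, 0.001, 0.001]
contact_force: [0.0, 0.3, -1.0]
opening: 0.0392
grasp_force: 40.6
```

```bash
python3 g.py
```

```text
t 12.35 tcp [557.6863  56.3656  69.5654] bore [557.9854  58.2968] 9.656946182250977 z 99.47195325747967 off [0.2991 1.9312] pin [nan nan] pin-bore [nan nan]
t 12.4 tcp [557.4808  56.2901  69.43  ] bore [557.5035  58.0287] 10.026695251464844 z 99.33310420248534 off [0.0227 1.7386] pin [nan nan] pin-bore [nan nan]
t 12.45 tcp [557.3141  56.2384  69.2561] bore [557.6251  58.149 ] 9.840094566345215 z 99.16744189502295 off [0.311  1.9106] pin [nan nan] pin-bore [nan nan]
t 12.5 tcp [557.1381  56.1938  69.0632] bore [557.4787  58.1051] 9.666083335876465 z 98.97259053437217 off [0.3405 1.9114] pin [nan nan] pin-bore [nan nan]
```

>>> {"method": "play_rows", "body": {
  "series": [
    [-0.5,-0.7,-6,0],
    [0,0,-4,0],
    [0,0,-4,0],
    [0,0,-4,0],
    [0,0,-4,0]
  ]
}}

```text
t: 13.05
ee_pos: [0.556, 0.0555, 0.0457]
eef_rot: [0.722, 0.692, -0.0, -0.0]
contact_force: [-0.6, -0.5, -0.8]
opening: 0.039
grasp_force: 40.6
```

>>> {"method": "play_rows", "body": {
  "series": [
    [0,0,-5,0],
    [0,0,-5,0],
    [0,0,-5,0],
    [0,0,-3,0],
    [0,0,0,0]
  ]
}}

```text
t: 13.55
ee_pos: [0.5557, 0.0555, 0.0277]
eef_rot: [0.722, 0.692, -0.0, -0.0]
contact_force: [-0.0, 0.6, -0.1]
opening: 0.0389
grasp_force: 40.6
```

```bash
python3 g.py
```

```text
t 13.55 tcp [555.7018  55.4997  27.6538] bore [556.0588  57.5188] 9.704824447631836 z 57.458369339472476 off [0.3569 2.019 ] pin [556.6246  55.3439] pin-bore [ 0.5658 -2.1748]
t 13.6 tcp [555.9567  55.5197  27.9614] bore [556.3327  57.5244] 9.66720962524414 z 57.800296730683485 off [0.376  2.0046] pin [556.5637  55.2527] pin-bore [ 0.231  -2.2716]
t 13.65 tcp [556.1846  55.505   28.1918] bore [556.6064  57.3534] 9.810043334960938 z 58.011868545242486 off [0.4217 1.8484] pin [556.7017  55.2913] pin-bore [ 0.0953 -2.0621]
t 13.7 tcp [556.288   55.5197  28.3661] bore [556.7009  57.5523] 9.718533515930176 z 58.174680602985696 off [0.4129 2.0326] pin [556.7234  55.253 ] pin-bore [ 0.0225 -2.2993]
```

>>> {"method": "play_rows", "body": {
  "series": [
    [0,0,-2,0],
    [0,0,0,0]
  ]
}}

```text
t: 13.95
ee_pos: [0.556, 0.0555, 0.0262]
eef_rot: [0.722, 0.692, -0.0, -0.0]
contact_force: [0.1, -0.2, -0.1]
opening: 0.0393
grasp_force: 40.6
```

>>> {"method": "play_rows", "body": {
  "series": [
    [0,0,0,0],
    [0,0,0,0],
    [0,0,0,0],
    [0,0,0,0],
    [0,0,0,0]
  ],
  "hand": 58
}}

```text
t: 14.45
ee_pos: [0.5562, 0.0555, 0.0263]
eef_rot: [0.722, 0.692, 0.0, 0.0]
contact_force: [1.1, 0.2, -0.2]
opening: 0.0581
grasp_force: 0.0
```

>>> {"method": "play_rows", "body": {
  "series": [
    [0,0,20,0],
    [0,0,40,0],
    [0,0,40,0],
    [0,0,40,0],
    [0,0,30,0]
  ]
}}

```text
t: 14.95
ee_pos: [0.5567, 0.0555, 0.199]
eef_rot: [0.722, 0.692, 0.001, 0.001]
contact_force: [0.6, 0.3, -0.2]
opening: 0.0577
grasp_force: 0.0
```

>>> {"method": "play_rows", "body": {
  "series": [
    [0,0,10,0],
    [0,0,0,0],
    [0,0,0,0]
  ],
  "hand": 70
}}

```text
t: 15.25
ee_pos: [0.5551, 0.0555, 0.2048]
eef_rot: [0.722, 0.692, -0.001, -0.001]
contact_force: [-0.5, -0.3, -0.6]
opening: 0.0699
grasp_force: 0.0
```

```bash
cat > i.py <<'E'
from c import *
import sys
s=monitor.observe(); print(s["t"],s["ee_pos"],s["joint_pos"])
for n in("wrist","top","scene"):
    p=cam(n); print(n); save(p,"i_"+n+".png",s=1.5); W=world(p); f=p["frame"].astype(int)
    roi=(W[...,0]>.4)&(W[...,0]<.66)&(W[...,1]>-.02)&(W[...,1]<.32)
    k=roi&(W[...,2]>.0515)&(W[...,2]<.062)&(W[...,1]<.09)
    if k.sum()>20: print("sleeve top",cv2.minEnclosingCircle((W[k][:,:2]*1e3).astype(np.float32)),np.median(W[k][:,2])*1e3)
    b=roi&(f[...,2]>1.5*f[...,0])&(W[...,2]>.079)
    if b.sum()>10: print("grip",cv2.minAreaRect((W[b][:,:2]*1e3).astype(np.float32)),np.median(W[b],0))
    r=(roi&(f[...,0]>1.7*f[...,1])&(f[...,0]>1.7*f[...,2])).astype(np.uint8)
    cc,l,st,_=cv2.connectedComponentsWithStats(r)
    for i in range(1,cc):
        if st[i,4]>4:
            w=W[l==i]; print("red",st[i],"med",np.median(w,0),"rect",cv2.minAreaRect((w[:,:2]*1e3).astype(np.float32)))
E
python3 i.py
```

```text
15.25 [0.5551 0.0555 0.2048] [-0.025   0.2678  1.5839 -0.      1.2924  0.0175]
wrist
sleeve top ((556.2393188476562, 56.9170036315918), 19.906770706176758) 54.523988226317705
grip ((513.2102661132812, 188.79786682128906), (8.392823219299316, 44.60508728027344), 88.28814697265625) [0.5141 0.1886 0.0844]
red [226  10  39   4 139] med [0.5541 0.1941 0.0289] rect ((553.2433471679688, 194.3193817138672), (2.9646995067596436, 33.70680618286133), 87.048828125)
top
sleeve top ((548.9931640625, 44.207855224609375), 13.114466667175293) 55.02671153076802
grip ((492.0188293457031, 53.90754699707031), (163.2567138671875, 127.8546371459961), 0.7932824492454529) [0.5123 0.0187 0.5945]
red [178 205   2   8   9] med [0.5893 0.2466 0.024 ] rect ((587.83935546875, 246.3126678466797), (2.811797857284546, 22.812644958496094), 81.44373321533203)
scene
sleeve top ((559.7130126953125, 56.73756408691406), 19.884048461914062) 53.54789614125845
grip ((549.5982055664062, 100.4154281616211), (40.77302551269531, 223.3076171875), 17.67683982849121) [0.5235 0.1943 0.0834]
```

>>> {"method": "play_rows", "body": {
  "series": [
    [-9,28,0,8.2],
    [-9,28,0,8.2],
    [-9,28,0,8.2],
    [-9,28,0,8.2],
    [-9,27,0,8.2]
  ],
  "hand": 50
}}

```text
t: 15.9
ee_pos: [0.5101, 0.1954, 0.2048]
eef_rot: [0.431, 0.902, -0.001, -0.001]
contact_force: [0.9, 0.5, 1.1]
opening: 0.0501
grasp_force: 0.0
```

>>> {"method": "play_rows", "body": {
  "series": [
    [0,0,0,8.2],
    [0,0,0,8.2],
    [0,0,0,8.2],
    [0,0,0,8.2],
    [0,0,0,8.2]
  ]
}}

```text
t: 16.4
ee_pos: [0.5105, 0.1944, 0.2047]
eef_rot: [0.088, 0.996, -0.0, -0.001]
contact_force: [0.8, 0.0, -0.3]
opening: 0.0498
grasp_force: 0.0
```

>>> {"method": "play_rows", "body": {
  "series": [
    [0,0,0,8],
    [0,0,0,0],
    [0,0,0,0]
  ]
}}

```text
t: 16.7
ee_pos: [0.5107, 0.1944, 0.2053]
eef_rot: [0.023, 1.0, -0.0, -0.001]
contact_force: [-0.5, 0.7, 0.3]
opening: 0.0498
grasp_force: 0.0
```

```bash
python3 i.py
```

```text
16.7 [0.5107 0.1944 0.2053] [ 0.2363  0.2502  1.6076  0.0001  1.2857 -1.2892]
wrist
sleeve top ((555.7347412109375, 57.087852478027344), 20.026905059814453) 54.52988600321374
grip ((512.3226928710938, 195.6978302001953), (20.80377960205078, 45.483951568603516), 88.14192199707031) [0.5107 0.1959 0.0846]
red [255 207   3  12  22] med [0.5605 0.1939 0.0288] rect ((563.315673828125, 193.91973876953125), (2.131694793701172, 12.852531433105469), 87.48206329345703)
red [303 218   5  23  78] med [0.5877 0.247  0.0227] rect ((551.735595703125, 237.12586975097656), (100.87748718261719, 10.401300430297852), 14.893291473388672)
top
sleeve top ((553.7005004882812, 55.2088737487793), 19.792631149291992) 54.75235900174095
grip ((503.0966491699219, 187.02951049804688), (85.00817108154297, 123.36109161376953), 12.996585845947266) [0.504  0.137  0.5907]
red [194 215   2   6  11] med [0.559  0.1921 0.0285] rect ((558.5006103515625, 193.9938201904297), (16.036008834838867, 6.332961559295654), 5.579399585723877)
scene
sleeve top ((559.9783935546875, 55.291168212890625), 20.59978675842285) 53.34562097954028
grip ((517.6332397460938, 167.40533447265625), (72.96395874023438, 42.94053268432617), 89.45616912841797) [0.5209 0.1946 0.0834]
```

View pics/i_wrist.png

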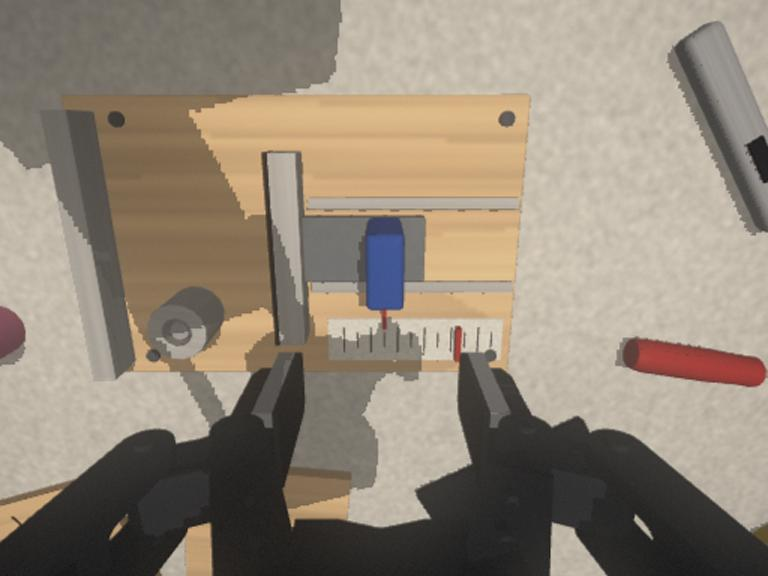

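The wrist view shows the sleeve fully down on the pin at (180,322) and the blue grip at (386,265). The pointer is at (384,318) and the mark at (458,343). The opening needed is about 54 mm along jig y, which is (0.044, 0.999) in world. I'll grasp the grip.

>>> {"method": "play_rows", "body": {
  "series": [
    [1.5,1,-40,0],
    [0,0,-40,0],
    [0,0,-40,0],
    [0,0,-30,0],
    [0,0,-11,0]
  ]
}}

```text
t: 17.35
ee_pos: [0.5103, 0.1949, 0.0422]
eef_rot: [0.022, 1.0, -0.001, -0.003]
contact_force: [-1.6, 0.1, 0.4]
opening: 0.0501
grasp_force: 0.0
```

>>> {"method": "play_rows", "body": {
  "series": [
    [0,0,0,0],
    [0,0,0,0],
    [0,0,0,0],
    [0,0,0,0],
    [0,0,0,0]
  ],
  "hand": 10,
  "force": 80
}}

```text
t: 17.85
ee_pos: [0.5137, 0.1964, 0.0465]
eef_rot: [0.021, 1.0, 0.001, 0.001]
contact_force: [0.1, 5.1, 0.3]
opening: 0.0214
grasp_force: 79.4
```

>>> {"method": "play_rows", "body": {
  "series": [
    [0,0,0,0],
    [0,0,0,0],
    [0,0,0,0]
  ]
}}

```text
t: 18.15
ee_pos: [0.5137, 0.1964, 0.0465]
eef_rot: [0.021, 1.0, 0.001, 0.001]
contact_force: [0.3, 5.5, 1.0]
opening: 0.0212
grasp_force: 79.5
```

>>> {"method": "play_rows", "body": {
  "series": [
    [0.4,10,0,0],
    [0.4,10,0,0],
    [0.5,10,0,0],
    [0.4,10,0,0],
    [0.5,10,0,0]
  ]
}}

```text
t: 18.65
ee_pos: [0.5158, 0.2443, 0.0464]
eef_rot: [0.021, 1.0, -0.002, 0.001]
contact_force: [2.0, -8.4, 5.5]
opening: 0.0211
grasp_force: 80.4
```

>>> {"method": "play_rows", "body": {
  "series": [
    [0.2,3,0,0],
    [0,0,0,0],
    [0,0,0,0],
    [0,0,0,0]
  ]
}}

```text
t: 19.05
ee_pos: [0.5159, 0.2471, 0.0464]
eef_rot: [0.021, 1.0, -0.001, 0.001]
contact_force: [0.8, -6.6, 5.2]
opening: 0.0212
grasp_force: 80.4
```

```bash
python3 i.py | grep -v scene
```

```text
19.05 [0.5159 0.2471 0.0464] [ 0.3273  0.4322  1.7713 -0.0044  0.9372 -1.1995]
wrist
grip ((514.568115234375, 246.56558227539062), (21.88494300842285, 46.24665451049805), 88.15696716308594) [0.5108 0.2467 0.0846]
red [257 342   6   9  51] med [0.5988 0.247  0.0228] rect ((558.3600463867188, 248.19342041015625), (3.2320709228515625, 105.00359344482422), 87.9832992553711)
top
sleeve top ((554.0626831054688, 55.576011657714844), 19.59735870361328) 55.06848926870855
grip ((469.7197265625, 197.1804962158203), (136.20535278320312, 130.51730346679688), 48.32439041137695) [0.5128 0.1904 0.4361]
red [178 205   2   8  12] med [0.5881 0.2459 0.0218] rect ((587.740234375, 246.46487426757812), (22.870372772216797, 4.333909511566162), 4.609132766723633)
red [177 215   3   6  10] med [0.5607 0.2456 0.0214] rect ((549.4223022460938, 229.31053161621094), (52.915199279785156, 11.51522445678711), 53.14080810546875)
sleeve top ((559.0977783203125, 56.257484436035156), 19.968412399291992) 53.38971696928684
grip ((520.47509765625, 246.171142578125), (19.8325138092041, 43.255924224853516), 82.04593658447266) [0.526  0.2457 0.0827]
```

View pics/i_wrist.png

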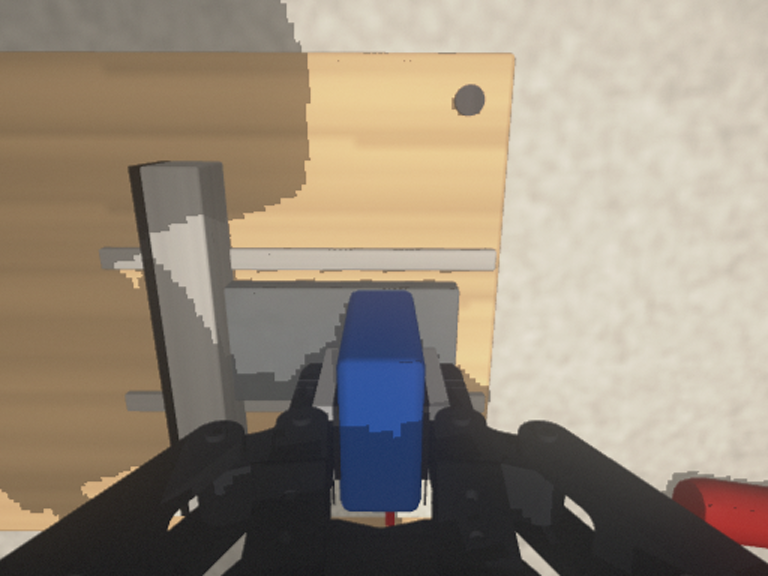

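The wrist view shows the grip held at (385,400), with the pointer just hidden behind the palm. The jaw has moved about 51 mm, so 3 mm remains.

>>> {"method": "play_rows", "body": {
  "series": [
    [0.1,3,0,0],
    [0,0,0,0],
    [0,0,0,0],
    [0,0,0,0]
  ]
}}

```text
t: 19.6
ee_pos: [0.516, 0.2499, 0.0464]
eef_rot: [0.021, 1.0, -0.002, 0.001]
contact_force: [1.1, -7.4, 5.7]
opening: 0.0211
grasp_force: 80.5
```

```bash
cat > j.py <<'E'
from c import *
s=monitor.observe(); print(s["t"],s["ee_pos"],s["grasp_force"],s["joint_velocities"])
for n in("top","scene"):
    p=cam(n); R,t=pose(p)
    if n=="scene": save(p,"j.png",(255,140,365,220),6)
    u=lambda X: cv2.projectPoints(np.array([X],float),np.array(p["rvec"],float),t,np.array(p["camera_matrix"]),None)[0].ravel()
    print(n,"jig y px",u([.588,.2575,.02])-u([.588,.2475,.02]))
    for tg in("pointer","mark","grip_mid"):
        print(tg,[(round(r["confidence"],2),np.round(r["uv"],1),np.round(at_z(p,r["uv"],{"pointer":.028,"mark":.015,"grip_mid":.062}[tg])*1e3,1)) for r in spotter.spot_point(p,tg)[:2]])
    f=p["frame"].astype(int); W=world(p)
    r=((f[...,0]>1.6*f[...,1])&(f[...,0]>1.6*f[...,2])&(W[...,0]>.53)&(W[...,0]<.61)&(W[...,1]>.15)&(W[...,1]<.3)&(W[...,2]<.06))
    for q in W[r]: print(np.round(q*1e3,0),end=" ")
    print()
E
python3 j.py
```

```text
19.6 [0.516  0.2499 0.0464] 80.4571259021759 [ 0.0008  0.0001 -0.0004  0.001   0.0005 -0.0005]
top jig y px [-3.145  -0.0364]
pointer []
mark []
grip_mid [(0.71, array([174.4, 226.2]), array([527.2, 247.3,  62. ])), (0.29, array([110.8, 197.1]), array([614.8, 447.8,  62. ]))]
[601. 250.  13.] [600. 246.  20.] [597. 250.  14.] [596. 245.  21.] [594. 250.  15.] [593. 245.  21.] [589. 247.  24.] [590. 245.  20.] [586. 248.  23.] [586. 244.  24.] [583. 247.  23.] [580. 247.  23.] [580. 244.  23.] [577. 247.  24.] [574. 247.  21.] [569. 245.  29.] [568. 252.  14.] [567. 246.  26.] [565. 251.  18.] [563. 246.  27.] [562. 251.  16.] [560. 244.  31.] [559. 254.  15.] [558. 251.  16.] [556. 244.  35.] [554. 248.  29.] [554. 245.  25.] [550. 247.  31.] 
scene jig y px [3.4937 0.3704]
pointer [(0.88, array([340.8, 195.2]), array([579.9, 252.6,  28. ]))]
mark []
grip_mid [(0.96, array([340.3, 167. ]), array([504.9, 244.4,  62. ])), (0.61, array([273.9, 257.9]), array([813.1,  79.8,  62. ]))]
```

View pics/j.png

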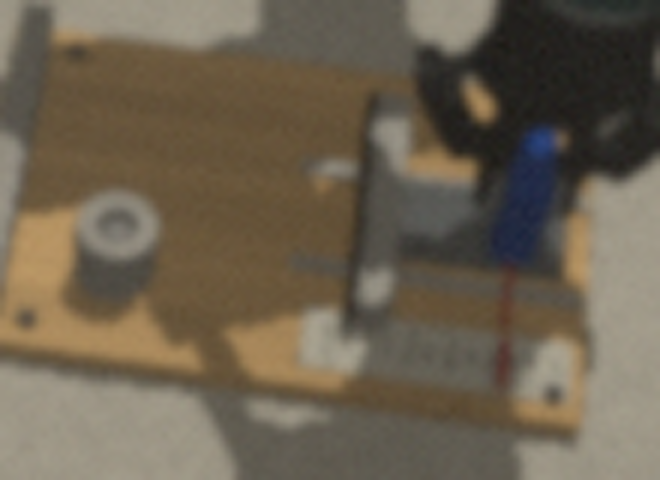

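The scene view shows the pointer running from (510,270) straight into the mark at (502,365), in line with it, and the sleeve seated on its pin at (117,240). I'm handing in.

```bash
python3 -c "from plant import sign_off; print(sign_off())"
```

```text
the job is handed in; nothing more can be done
None
```

I handed the job in with no result returned: the 19 mm-bore sleeve is fully down on the pin, the 13 mm one stands in the red tray, and the arm is holding the jaw open about 53.5 mm, with the pointer in line with the mark by the cameras.

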